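Open up an inspection tray: shift and clamp its divider, then spread the nuts in one layer

TASK

Loosen the clamp knob of the inspection tray's divider, slide the divider to the pointer on the near wall and lock the knob again. Then spread the piled nuts over the enlarged compartment: all flat in one layer, at least two on each side of the floor line. Leave the other things on the bench alone.

Things in the scene. Friction and masses are not known exactly. Their poses are not given: they have to be found in the camera images.
- tray: fixed open aluminium tray, inside 120 mm (x) by 270 mm (y, inner end faces at +-135 mm), floor 4 mm thick, walls 4 mm thick and 24 mm high over the bench. Origin on the bench under its centre; x points to its far long wall, y along it. A steel rail, top 29 mm high, runs along y outside the far wall at x = +85 mm, to two 30 mm high brackets at y = +-150 mm
- floor_line (a point): middle of the thin dark line across the tray's floor, at tray y = +30 mm, 4 mm over the bench. The nuts start piled three layers high at its +y side, between the divider and the +y end wall
- divider (a joint): slide of the divider along the tray: its plate's middle is at tray y = 30 mm minus this value; up to 0.155 m; starts at 0 to 0.02 m. The clamp knob blocks it when tight (over about 0.6 rad); below about 0.45 rad it runs freely
- divider_edge (a point): top of the divider plate at its end by the near (-x) wall, mid-thickness, 40 mm over the bench; axes as the tray's. The divider is a steel plate 6 mm thick across the whole tray, fixed to a carriage block on the rail, 36 x 42 mm, top 43 mm high
- knob_grip (a point): centre of the clamp knob's wing bar, on its vertical axis, 62 mm over the bench at tray x = +85 mm, in the divider plate's plane. The black bar is 48 mm long, 12 mm thick, from 50 to 72 mm over the bench; this point's y axis runs along the bar, x across it
- clamp_knob (a joint): angle of the knob: 0 = free, bar along the rail; grows clockwise seen from above as it tightens; 1.571 would be square across the rail, stop at 1.55. Starts locked, 1.2 to 1.45
- pointer: fixed dark pointer block 16 mm wide, 12 mm thick with a peaked tip, 38 mm high, outside the tray's near (-x) wall, at tray y = -55 to -100 mm; origin on the bench under its tip, y along the tray. The divider's plate must come level with it
- nut1: plain steel hex nut, 30 mm across flats (34.6 mm across corners), 18 mm thick, 60 g; origin at its centre, z along its hole, x square to one pair of flats (flats every 60 degrees); starts in the bottom layer
- nut2: plain steel hex nut, 30 mm across flats (34.6 mm across corners), 18 mm thick, 60 g; origin at its centre, z along its hole, x square to one pair of flats (flats every 60 degrees); starts in the bottom layer
- nut3: plain steel hex nut, 30 mm across flats (34.6 mm across corners), 18 mm thick, 60 g; origin at its centre, z along its hole, x square to one pair of flats (flats every 60 degrees); starts in the bottom layer
- nut4: plain steel hex nut, 30 mm across flats (34.6 mm across corners), 18 mm thick, 60 g; origin at its centre, z along its hole, x square to one pair of flats (flats every 60 degrees); starts in the bottom layer
- nut5: plain steel hex nut, 30 mm across flats (34.6 mm across corners), 18 mm thick, 60 g; origin at its centre, z along its hole, x square to one pair of flats (flats every 60 degrees); starts in the second layer
- nut6: plain steel hex nut, 30 mm across flats (34.6 mm across corners), 18 mm thick, 60 g; origin at its centre, z along its hole, x square to one pair of flats (flats every 60 degrees); starts in the second layer
- nut7: plain steel hex nut, 30 mm across flats (34.6 mm across corners), 18 mm thick, 60 g; origin at its centre, z along its hole, x square to one pair of flats (flats every 60 degrees); starts in the third layer, on top of the pile
- bottle: bystander: white bottle, 48 mm diameter, 110 mm high, origin under its centre
- small_bin: bystander: small open blue bin 85 x 100 x 55 mm high, origin under its centre
- jar: bystander: clear jar with grey lid, 66 mm diameter, 80 mm high, origin under its centre
- drill: bystander: cordless drill lying on its side off the tray's +y end, about 190 x 190 mm and 60 mm high, origin on the bench under the middle of its handle

How it is judged:
By the outcome, as a careful person would: the job done as asked, in the order asked, and still so for the second after the job is handed in, with the robot touching nothing.
It also fails if it takes over 72 s, if anything falls off the work surface, if the arm or the gripper's body presses on something with over 40 N, if the wrist force passes 120 N, or if a joint passes its speed limit or range.

ROBOT

A 7-joint arm with a two-finger parallel gripper is mounted at the origin on the work surface. World frame = base frame: x ahead of the robot, y to its left, z up, the work surface at z = 0. Lengths are in m, angles in rad, forces in N, time in s.
With the tool pointing down it reaches from about 0.35 to 0.9 m from the base axis. Payload 8.1 kg.
Tool frame: the origin (TCP) lies on the centre line of the jaws, within the pads' length; the fingertips stand 19 mm ahead of it and the grasp point (between the pads) is the TCP (arm.tip_reach is the distance from the TCP to the fingertips, in m); z points along the fingers, y is the line along which they close (so a half turn about z gives the same grasp; the last joint's range is limited). The gripper opens to 92 mm and grips with 3 to 60 N. Pads are 19 mm wide; open, the fingers measure 130 mm over their backs; the gripper's body (75 mm by 190 mm) begins 47 mm behind the grasp point.
Start: joints at [1.245, 0.434, 0.025, 1.573, -0.012, 1.134, -0.075], TCP at [0.138, -0.61, 0.246] pointing down, gripper open.
Joint ranges: [-2.62, 2.62], [-0.44, 2.09], [-1.27, 1.32], [0.08, 2.57], [-1.32, 4.46], [0.12, 2], [-2.74, 2.74]. Speed limits (rad/s): [2.22, 2.22, 3.01, 3.01, 3.14, 3.14, 3.14].

INTERFACE

Orientations are given as a rotation vector (axis times angle).
In Python, from cell import arm gives the robot as it stands.
- The arm moves only by the tool arm_command, never from a script. Its argument "targets" is a list that holds one entry, the list of rows, each a list of 6 numbers: the shift along the tool's x, y, z in m, then the turn, a rotation vector about the tool's x, y, z in rad. A call has 1 to 10 rows; each row shifts and turns the commanded pose from where the row before left it, along the tool's axes as they then stand; what a row does not reach is not made up. A row lasts 1/8 s, in which the tool goes at most 62.5 mm and 10.7 degrees, less where a joint would pass 70% of its speed; a pose out of reach is approached as far as the arm can. A call with a gripper value outside its range is refused whole. "jaw" is the finger opening in m, from 0 to 0.0918, set as the call begins (left out, the last holds). The fingers move at their own pace and stop on an object; "newtons" is the grip in N (left out, the last holds). Time passes only in rows, so rows that do not move let the fingers close. It gives the time, the measured TCP pose, the force, the opening and the grip force at its end, in the units of the state.
- arm.observe(): the state, without advancing time (a new reading comes with each control period).
- arm.get_image(name): name is "side" or "top"; returns a dict with "pixels" (480x640x3 uint8, red, green, blue), "z_map" (480x640 float32, m along the optical axis (not along the pixel's ray), 0 where there is no reading), "fx", "fy", "cx", "cy" (pixels), "dist" ([k1, k2, p1, p2, k3] as OpenCV has them; the pictures are not rectified), "xyz" and "rotation" of the camera in the world. Camera axes: x right, y down, z forward; pixel columns grow to the right and rows downward; lengths in m; the calibration is good to about 2 mm. A picture is of the moment at which its call begins.
- arm.sign_off(): hands the job in; it is judged then, once.
The state is a dict: "clock": time; "joints": joint angles; "dq": joint speeds; "joint_efforts": joint torques, N m; "position": TCP position; "ee_rot": TCP orientation; "force": force on the tool from outside, world axes, zero at the start; "ft_torque": the same for the moment, N m; "width": opening from 0.0 (shut) to 1.0 (fully open); "gripper_force": force on a finger pad.
Only numpy, scipy, OpenCV 4.12 (cv2) and the standard library are available. Lean on these libraries where they do the work, as an engineer would, in place of code of your own. Each camera call takes 0.05 s, during which the arm holds its last target. There are 200 camera calls.

## Working session

There is one attempt and no reset: what is moved stays moved. The work goes in short steps, Python scripts to look and compute and a tool call to move; the robot and the scene stay as the last step left them, time stands still between calls to the robot, and variables do not carry over. Pictures are saved under pics/ and viewed, at most 10 in all, crops included, and the job is handed in when it is done.

Besides the shell and the picture viewer there is one more tool, called after "Request:" as name(argument=value, ...) on one line, values as JSON. arm_command: Moves the arm, as the interface text tells. Its arguments: {"type":"object","properties":{"targets":{"type":"array","items":{"type":"array","items":{"type":"array","items":{"type":"number"}}}},"jaw":{"type":"number"},"newtons":{"type":"number"}},"required":["targets"]}

```bash
mkdir -p pics; ls; cat > h.py <<'E'
import numpy as np, cv2
from cell import arm
def grab(n):
    d=arm.get_image(n); return d
def K(d): return np.array([[d["fx"],0,d["cx"]],[0,d["fy"],d["cy"]],[0,0,1.]])
def rot(d):
    R=np.array(d["rotation"],float)
    return R if R.shape==(3,3) else cv2.Rodrigues(R)[0]
def rays(d,uv):
    n=cv2.undistortPoints(np.array(uv,float).reshape(-1,1,2),K(d),np.array(d["dist"],float)).reshape(-1,2)
    return np.c_[n,np.ones(len(n))]@rot(d).T
def onplane(d,uv,z):
    r=rays(d,uv); o=np.array(d["xyz"]); return o+r*((z-o[2])/r[:,2])[:,None]
def bydepth(d,uv):
    uv=np.array(uv).reshape(-1,2); zz=d["z_map"][uv[:,1].astype(int),uv[:,0].astype(int)]
    return np.array(d["xyz"])+rays(d,uv)*zz[:,None]
def proj(d,P):
    R=rot(d); t=-R.T@np.array(d["xyz"])
    return cv2.projectPoints(np.array(P,float).reshape(-1,1,3),cv2.Rodrigues(R.T)[0],t,K(d),np.array(d["dist"],float))[0].reshape(-1,2)
def cloud(d):
    v,u=np.mgrid[0:480,0:640]; P=bydepth(d,np.c_[u.ravel(),v.ravel()]); return P.reshape(480,640,3)
def save(d,f,box=None,s=1):
    im=d["pixels"][...,::-1]
    if box: x0,y0,x1,y1=box; im=im[y0:y1,x0:x1]
    cv2.imwrite(f,cv2.resize(im,None,fx=s,fy=s,interpolation=cv2.INTER_CUBIC))
E
python3 - <<'E'
from h import *
for n in("top","side"):
    d=grab(n); save(d,f"pics/{n}0.png"); print(n,d["xyz"],np.round(d["rotation"],3).tolist(),d["fx"],d["dist"])
print(arm.observe())
E
```

```text
pics
top [0.50567197 0.04724395 1.06004575] [-2.149, 2.187, -0.106] 514.1398449922086 [-0.06188526  0.          0.          0.          0.        ]
side [0.47515528 0.7127713  0.4854353 ] [-0.272, 2.657, -1.493] 453.6513694596481 [0.00325149 0.         0.         0.         0.        ]
{'clock': 0.1, 'joints': array([ 1.2453922 ,  0.43513304,  0.02495936,  1.57396337, -0.01155132,
        1.13400801, -0.07508292]), 'dq': array([-0.00015275, -0.00090076, -0.00095571, -0.0020215 , -0.00127715,
       -0.00235581, -0.0004899 ]), 'joint_efforts': array([ 2.22389463e-03, -6.69139981e+01,  9.87248383e-01, -3.15146542e+01,
       -6.06644223e-02,  3.75473534e-02,  3.07494292e-05]), 'position': array([ 0.13795738, -0.60916132,  0.24505241]), 'ee_rot': array([-3.12079806e+00, -3.49079741e-01,  4.90672329e-04]), 'force': array([-0.8744808 ,  0.38675486, -1.53239848]), 'ft_torque': array([-0.00852969, -0.07046054, -0.04321055]), 'gripper_force': 0.0, 'width': 0.9991949563634981}
```

View pics/top0.png

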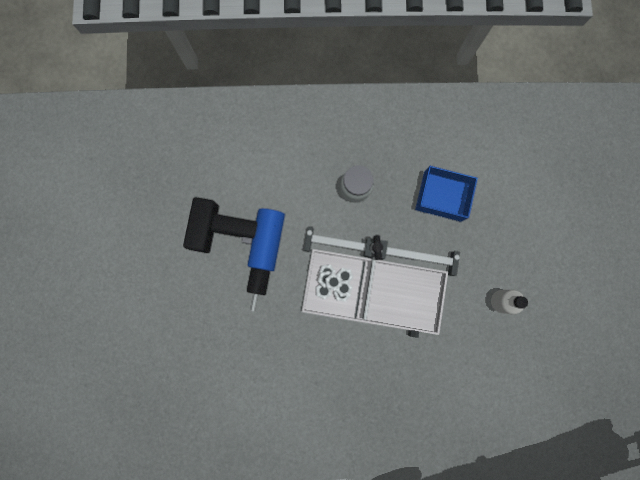

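View pics/side0.png

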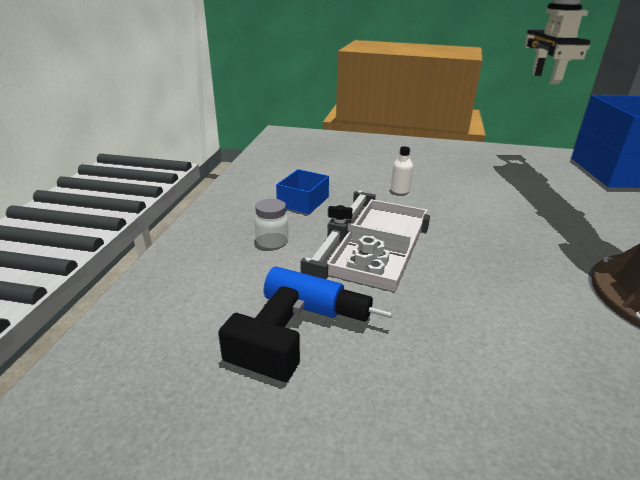

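The top view shows the tray at about (303–450, 250–333), the knob at (376,247), the nut pile at (333,283) and the pointer at (413,333). The drill is at (245,235), the jar at (357,183), the bin at (446,193) and the bottle at (512,300). The side view shows the pile stacked 4-2-1 next to the divider.

```bash
cat >> h.py <<'E'
def fr(T,P): # world->tray ; T=(x,y,yaw)
    c,s=np.cos(T[2]),np.sin(T[2]); q=np.array(P)[...,:2]-T[:2]; return np.stack([q[...,0]*c+q[...,1]*s,-q[...,0]*s+q[...,1]*c],-1)
def to(T,p):
    c,s=np.cos(T[2]),np.sin(T[2]); p=np.array(p,float); return np.stack([T[0]+p[...,0]*c-p[...,1]*s,T[1]+p[...,0]*s+p[...,1]*c],-1)
E
python3 - <<'E'
from h import *
d=grab("top"); save(d,"pics/top1.png",(295,222,465,342),4.6)
im=d["pixels"].astype(int); C=cloud(d)
r,g,b=im[...,0],im[...,1],im[...,2]
print("px samples",[im[y,x].tolist() for x,y in((400,300),(320,300),(376,247),(413,333),(450,333),(440,290))])
# tray: heights between 2 and 26mm inside region, whitish
m=(r>b+2)&(r>110); m[:, :295]=0; m[:,470:]=0; m[:225]=0; m[345:]=0
m=cv2.morphologyEx(m.astype(np.uint8),cv2.MORPH_CLOSE,np.ones((9,9)))
c=max(cv2.findContours(m,0,1)[0],key=cv2.contourArea)[:,0]
P=onplane(d,c,0.024)[:,:2]*1000
rc=cv2.minAreaRect(P.astype(np.float32)); print("tray",rc,cv2.boxPoints(rc))
# knob by height
k=(C[...,2]>.050)&(C[...,2]<.09); k[:,:340]=0;k[:,410:]=0;k[:225]=0;k[268:]=0
v,u=np.nonzero(k);Q=onplane(d,np.c_[u,v],.072)[:,:2]*1000
print("knob n",len(u),cv2.minAreaRect(Q.astype(np.float32)),C[k][:,2].min(),C[k][:,2].max())
kd=(im.max(2)<45); kd[:,:340]=0;kd[:,410:]=0;kd[:225]=0;kd[268:]=0
v,u=np.nonzero(kd);print("dark",np.c_[u,v].min(0),np.c_[u,v].max(0),len(u)); Q=onplane(d,np.c_[u,v],.072)[:,:2]*1000
print(cv2.minAreaRect(Q.astype(np.float32)))
# pointer
kp=(im.max(2)<60); kp[:,:400]=0;kp[:,430:]=0;kp[:325]=0;kp[345:]=0
v,u=np.nonzero(kp);print("ptr",np.c_[u,v].tolist()); Q=onplane(d,np.c_[u,v],.038)[:,:2]*1000;print(cv2.minAreaRect(Q.astype(np.float32)),Q.mean(0))
# brackets
kb=(C[...,2]>.02)
for n,x0,x1,y0,y1 in(("L",300,320,225,255),("R",445,463,245,280)):
    z=im[y0:y1,x0:x1].max(2)<75; v,u=np.nonzero(z);Q=onplane(d,np.c_[u+x0,v+y0],.03)[:,:2]*1000;print(n,Q.mean(0),cv2.minAreaRect(Q.astype(np.float32)))
E
```

```text
px samples [[190, 189, 192], [190, 189, 193], [48, 48, 50], [49, 54, 52], [116, 119, 119], [105, 106, 107]]Traceback (most recent call last):
  File "<stdin>", line 9, in <module>
ValueError: max() iterable argument is empty
```

View pics/top1.png

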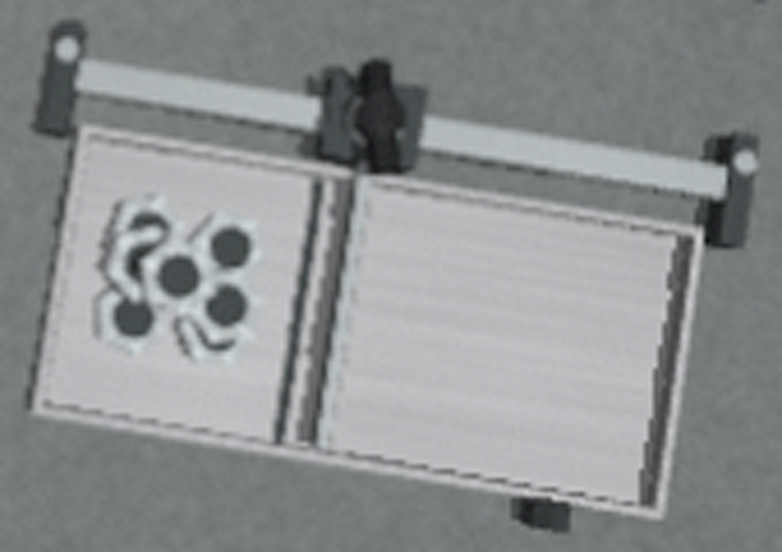

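The crop shows the tray outline and rail. The floor line is at crop (300,300) and the divider plate at (340,300), with the knob bar at (380,115) standing nearly square to the rail. The pointer is at (543,513), and nut holes are at (178,273) for the top nut, (230,247), (225,305), (133,318) and (150,228).

```bash
python3 - <<'E'
from h import *
d=grab("top"); im=d["pixels"].astype(int); C=cloud(d); g=im.max(2)
m=g>145; m[:, :295]=0; m[:,470:]=0; m[:252]=0; m[345:]=0
m=cv2.morphologyEx(m.astype(np.uint8),cv2.MORPH_CLOSE,np.ones((13,13)))
n,l,st,_=cv2.connectedComponentsWithStats(m); 
V=[]
c=max(cv2.findContours(m,0,1)[0],key=cv2.contourArea)[:,0]
P=onplane(d,c,0.024)[:,:2]*1000
rc=cv2.minAreaRect(P.astype(np.float32)); bp=cv2.boxPoints(rc); print("tray",rc,bp.tolist())
# rail ridge: bright between brackets
def pca(Q): 
    mu=Q.mean(0); w,v=np.linalg.eigh(np.cov((Q-mu).T)); return mu,np.degrees(np.arctan2(v[1,1],v[0,1])),2*np.sqrt(3*w)
m2=g>140; m2[:,:312]=0;m2[:,452:]=0;m2[:232]=0;m2[268:]=0
lab=cv2.connectedComponentsWithStats(m2.astype(np.uint8))
for i in range(1,lab[0]):
    if lab[2][i,4]>60:
        v,u=np.nonzero(lab[1]==i);print("comp",lab[2][i].tolist(),pca(onplane(d,np.c_[u,v],.029)[:,:2]*1000))
kd=(g<58); kd[:,:362]=0;kd[:,392:]=0;kd[:230]=0;kd[262:]=0
v,u=np.nonzero(kd);print("knobdark",len(u),np.c_[u,v].min(0),np.c_[u,v].max(0),pca(onplane(d,np.c_[u,v],.072)[:,:2]*1000))
k=(C[...,2]>.060)&(C[...,2]<.09); k[:,:340]=0;k[:,410:]=0;k[:225]=0;k[268:]=0
v,u=np.nonzero(k);print("knobdepth",len(u),pca(onplane(d,np.c_[u,v],.072)[:,:2]*1000),np.median(C[k][:,2]))
kp=(g<75); kp[:,:400]=0;kp[:,430:]=0;kp[:325]=0;kp[345:]=0
v,u=np.nonzero(kp);Q=onplane(d,np.c_[u,v],.038)[:,:2]*1000;print("ptr",len(u),pca(Q),Q.min(0),Q.max(0))
# nuts
z=C[250:325,305:362,2]*1000; np.set_printoptions(linewidth=250)
print(np.round(z[10:55:2,8:48:2]).astype(int)); print(g[260:305:2,313:353:2])
# divider heights
print("divz",np.round(C[300,340:375,2]*1000).astype(int),g[300,340:375])
E
```

```text
tray ((518.7026977539062, -78.74549865722656), (296.3893127441406, 164.12948608398438), 79.58132934570312) [[411.1915283203125, -209.65625], [572.614990234375, -239.33737182617188], [626.2138671875, 52.165252685546875], [464.7904052734375, 81.84637451171875]]
comp [312, 235, 53, 15, 390] (array([603.54753896,   6.29754387]), np.float64(79.33061833631211), array([ 14.88979974, 106.28022957]))
comp [386, 247, 66, 18, 481] (array([ 573.4315117 , -155.50426411]), np.float64(79.41739141373989), array([ 14.76200373, 132.04876962]))
comp [312, 249, 59, 19, 805] (array([567.63457306,  10.62250824]), np.float64(84.23550017932655), array([ 31.08075385, 109.28685977]))
comp [372, 260, 53, 8, 248] (array([555.99852723, -99.0337535 ]), np.float64(84.89793806079837), array([12.5225489 , 91.82216656]))
knobdark 234 [363 235] [382 259] (array([586.43642564, -64.3080589 ]), np.float64(175.4069571792601), array([28.80952867, 45.00581771]))
knobdepth 189 (array([589.40224077, -66.94762193]), np.float64(-177.14953584620864), array([16.11497259, 43.95255762])) 0.07100298036465835
ptr 66 (array([ 419.6023
[... 3062 characters left out ...]
1 145 212 192 190 205 211 192]
 [190 191 193 180 193 197 201 188 193 191 157 136 196 108 156 126 123 197 197 196]
 [192 192 194 193 185 183 203 194 197 195 198 114 212 201 153 159 202 190 190 191]
 [189 189 189 191 193 196 195 196 196 198 198 194 185 195 191 197 206 197 197 196]
 [190 188 185 188 191 192 193 192 193 194 195 198 200 199 199 199 199 197 197 196]
 [191 188 187 188 188 187 192 191 191 192 193 192 192 192 191 193 198 198 197 197]]
divz [22 21 23 22 21 23  1  6  7  3  3 -1  2  2  6  5  6  3  8  0  5  4  2  5  8 28 39 37 39  4  1  3  7  4  5] [191 191 192 197 209 206 196 197 198 197 195 196 195 194 192 192 169 113  79 148 184 188 148 106  99  80 139 182 193 172 175 188 188 188 188]
```

```bash
cat >> h.py <<'E'
def ortho(d,T,z,x0,x1,y0,y1,s=1e-3):
    X,Y=np.meshgrid(np.arange(x0,x1,s),np.arange(y0,y1,s),indexing="ij")
    W=to(T,np.stack([X,Y],-1)); uv=proj(d,np.c_[W.reshape(-1,2),np.full(W[...,0].size,z)]).astype(np.float32)
    return cv2.remap(d["pixels"].max(2),uv[:,0].reshape(X.shape),uv[:,1].reshape(X.shape),cv2.INTER_LINEAR).astype(float)
E
python3 - <<'E'
from h import *
d=grab("top"); 
def pr(a): return np.round(a).astype(int).tolist()
yaw=np.radians(-10.54); T=np.array([0,0,yaw]); rm=np.array([.5885,-.0746])
T[:2]=rm-to(T,[.085,0.]) ; print(T)
# near wall outer edge at z=.024 nominal x=-64, several y bands
for a in(-.12,-.03,.0,.06,.11): print("near",a,pr(ortho(d,T,.024,-.072,-.052,a-.01,a+.01).mean(1)))
for a in(-.04,0,.04): print("+y end",a,pr(ortho(d,T,.024,a-.01,a+.01,.125,.16).mean(0)))
for a in(-.04,0,.04): print("-y end",a,pr(ortho(d,T,.024,a-.01,a+.01,-.17,-.12).mean(0)))
for a in(-.1,-.06,.05,.1): print("rail",a,pr(ortho(d,T,.029,.07,.10,a-.01,a+.01).mean(1)))
for a in(-.04,0,.04): print("floorline",a,pr(ortho(d,T,.004,a-.005,a+.005,0.0,.06).mean(0)))
for a in(-.05,-.02,0.02,.05): print("div",a,pr(ortho(d,T,.040,a-.005,a+.005,-.02,.04).mean(0)))
print("ptr"); print(ortho(d,T,.038,-.09,-.062,-.10,-.05,.002).round().astype(int))
E
```

```text
[ 0.50493417 -0.05905164 -0.1839577 ]
near -0.12 [123, 121, 120, 119, 120, 120, 125, 140, 165, 184, 181, 161, 150, 165, 185, 190, 189, 187, 185, 185]
near -0.03 [124, 125, 126, 127, 127, 129, 134, 147, 167, 181, 181, 167, 146, 140, 160, 181, 188, 188, 187, 188]
near 0.0 [124, 124, 125, 126, 127, 129, 136, 148, 165, 179, 180, 167, 152, 150, 158, 169, 174, 173, 172, 172]
near 0.06 [124, 124, 124, 123, 124, 127, 136, 151, 168, 181, 182, 172, 161, 160, 176, 189, 193, 193, 194, 194]
near 0.11 [122, 123, 124, 125, 126, 128, 136, 148, 165, 178, 176, 164, 153, 151, 168, 185, 189, 189, 189, 190]
+y end -0.04 [184, 180, 178, 179, 178, 170, 150, 123, 100, 97, 106, 117, 124, 125, 124, 124, 123, 123, 123, 123, 124, 124, 125, 125, 125, 125, 125, 125, 125, 125, 125, 124, 124, 123, 123]
+y end 0 [183, 178, 176, 177, 179, 172, 152, 127, 107, 103, 112, 121, 124, 124, 124, 124, 124, 124, 124, 124, 124, 124, 124, 124, 124, 123, 124, 125, 126, 125, 125, 124, 123, 123, 124]
+y end 0.04 [180, 178, 178, 180, 180, 171, 151, 122, 98, 94, 103, 114, 122, 124, 124, 125, 125, 125, 124, 124, 124, 124, 124, 124, 12
[... 4388 characters left out ...]
05 117 123 126 128 125 121 124 125 127
  123 123 121 119 122 123 121]
 [ 67  62  57  57  58  57  47  37  51  82  96 116 125 127 126 127 129 130
  125 124 122 121 122 122 123]
 [ 64  60  56  56  56  55  47  37  37  54  76 104 124 123 124 129 131 129
  128 126 124 124 122 122 122]
 [ 65  63  60  57  55  55  48  38  39  53  76  96 120 119 121 126 128 128
  126 127 126 124 121 121 119]
 [ 62  64  58  58  56  57  51  35  38  54  74  91 121 118 119 124 126 127
  126 128 126 123 120 122 119]
 [ 62  65  60  57  58  58  49  44  46  61  81  90 123 123 124 128 130 126
  126 128 129 127 125 122 121]
 [ 71  91 103  79  85  80  80  98 104 115 136 145 145 150 150 153 159 153
  145 152 151 151 157 149 145]]
```

Request:
arm_command(targets=[[[0.04,-0.0305,0,0,0,0],[0.04,-0.0305,0,0,0,0],[0.04,-0.0305,0,0,0,0],[0.04,-0.0305,0,0,0,0],[0.04,-0.0305,0,0,0,0],[0.04,-0.0305,0,0,0,0],[0.04,-0.0305,0,0,0,0],[0.04,-0.0305,0,0,0,0],[0.04,-0.0305,0,0,0,0],[0.04,-0.0305,0,0,0,0]]], jaw=0.045, newtons=50)

```text
clock: 1.5
position: [0.4617, -0.2225, 0.2458]
ee_rot: [3.122, 0.349, 0.0]
force: [-0.1, -0.1, 0.1]
width: 0.491
gripper_force: 0.0
```

```bash
cat >> h.py <<'E'
T0=np.array([.5031,-.0668,np.radians(-10.54)])
def go(x,y,z,phi=None,o=None):
    """print tool-frame shift and turn from the measured pose to world target with tool down"""
    from scipy.spatial.transform import Rotation as Ro
    o=o or arm.observe(); R=Ro.from_rotvec(o["ee_rot"]).as_matrix(); ph=np.arctan2(R[1,0],R[0,0])
    if phi is None: phi=ph
    G=np.array([[np.cos(phi),np.sin(phi),0],[np.sin(phi),-np.cos(phi),0],[0,0,-1]])
    print("t%.2f"%o["clock"],"pos",np.round(o["position"],4),"phi %.3f"%ph,"tilt",np.round(R[:2,2],4),"F",np.round(o["force"],1),"w %.4f gf %.1f"%(o["width"]*.0918,o["gripper_force"]),"q7 %.2f"%o["joints"][6])
    print(" shift",np.round(R.T@(np.array([x,y,z])-o["position"]),4),"turn",np.round(Ro.from_matrix(R.T@G).as_rotvec(),4))
E
python3 - <<'E'
from h import *
go(.5893,-.0676,.10,.05)
d=grab("top"); np.set_printoptions(linewidth=250)
print(ortho(d,T0,.038,-.09,-.062,-.105,-.065,.0015).round().astype(int))
E
```

```text
t1.50 pos [ 0.4617 -0.2225  0.2458] phi 0.222 tilt [ 0.0002 -0.0003] F [-0.1 -0.1  0.1] w 0.0451 gf 0.0 q7 -1.07
 shift [ 0.1586 -0.1229  0.1458] turn [ 0.0003 -0.0002  0.1724]
[[129 129 129 128 127 126 125 125 127 130 129 127 124 119 107  92  82  78  79  79  79  79  76  76  76  76  78]
 [127 128 130 130 129 127 125 125 127 130 128 127 125 120 102  87  78  77  77  78  79  79  77  76  77  77  79]
 [127 128 130 131 131 128 129 130 130 127 126 124 120 113 102  90  78  76  76  77  78  78  77  78  79  78  79]
 [131 131 131 131 132 129 131 132 130 125 122 118 113 108 101  90  80  77  76  77  78  78  78  77  78  78  79]
 [131 130 130 131 132 130 131 132 125 116 112 111 103 100  93  85  78  77  77  78  77  78  78  78  79  77  77]
 [130 130 130 129 128 129 130 128 118 107 101  99  86  80  79  79  77  77  77  76  77  76  77  78  78  77  77]
 [131 131 130 129 127 128 126 118 110  97  88  88  80  78  78  78  77  77  77  76  78  79  79  76  76  77  77]
 [130 131 131 129 128 125 120 109  97  84  76  77  76  77  78  79  79  78  77  78  79  79  79  78  77  76  77]
 [131 132 131 130 128 124 116 107  
[... 486 characters left out ...]
  38  41  65  75  78  78  78  78]
 [130 132 133 134 132 126  96  58  43  43  44  43  42  41  43  44  42  40  38  36  39  68  78  77  77  77  77]
 [130 131 131 130 129 123  98  57  44  44  45  43  41  41  43  45  42  40  38  37  45  65  77  79  77  76  76]
 [129 130 129 126 123 116  95  49  43  43  44  43  42  41  42  43  45  41  36  35  46  62  75  77  77  76  75]
 [130 131 129 126 118 107  89  52  44  44  45  43  43  43  43  45  46  43  38  34  47  63  76  79  78  77  78]
 [133 130 126 126 117 101  87  67  57  53  58  50  46  50  56  59  58  54  53  51  59  72  85  87  85  83  85]
 [131 123 120 118 112 104 105  95  84  78  87  89  90  88  91  87  82  80  85  89  94  98 104 102  98  97  99]]
```

Request:
arm_command(targets=[[[0.04,-0.031,0.02,0,0,0.08],[0.0396,-0.0308,0.03,0,0,0.092]]])

```text
clock: 1.8
position: [0.5291, -0.1481, 0.1961]
ee_rot: [3.14, 0.073, 0.004]
force: [0.8, -0.7, -0.0]
width: 0.489
gripper_force: 0.0
```

```bash
python3 -c "
from h import *
go(.5893,-.0676,.067,.05)"
```

```text
t1.80 pos [ 0.5291 -0.1481  0.1961] phi 0.047 tilt [ 0.0024 -0.0008] F [ 0.8 -0.7 -0. ] w 0.0449 gf 0.0 q7 -1.44
 shift [ 0.0636 -0.0778  0.1291] turn [ 0.001  -0.0023 -0.0033]
```

Request:
arm_command(targets=[[[0.032,-0.039,0.04,0,0,0],[0.0316,-0.0388,0.04,0,0,0],[0,0,0,0,0,0]]])

```text
clock: 2.17
position: [0.5855, -0.065, 0.1145]
ee_rot: [-3.137, -0.09, 0.007]
force: [-0.5, -0.8, 0.6]
width: 0.492
gripper_force: 0.0
```

```bash
python3 -c "
from h import *
go(.5893,-.0676,.067,.05)"
```

```text
t2.17 pos [ 0.5855 -0.065   0.1145] phi 0.057 tilt [-0.0046  0.0028] F [-0.5 -0.8  0.6] w 0.0452 gf 0.0 q7 -1.62
 shift [0.0039 0.003  0.0474] turn [-0.0031  0.0045  0.0071]
```

Request:
arm_command(targets=[[[0.0,0.0,0.015,0,0,0],[0,0,0.015,0,0,0],[0,0,0.01,0,0,0],[0,0,0,0,0,0]]])

```text
clock: 2.68
position: [0.585, -0.0705, 0.0772]
ee_rot: [3.14, 0.078, -0.002]
force: [-0.7, 0.2, -0.1]
width: 0.492
gripper_force: 0.0
```

```bash
python3 -c "
from h import *
go(.5893,-.0676,.067,.05)"
```

```text
t2.67 pos [ 0.585  -0.0705  0.0772] phi 0.050 tilt [-0.0014 -0.0002] F [-0.7  0.2 -0.1] w 0.0452 gf 0.0 q7 -1.64
 shift [ 0.0044 -0.0027  0.0102] turn [ 0.0001  0.0014 -0.0003]
```

Request:
arm_command(targets=[[[0.004,-0.0025,0.009,0,0,0],[0,0,0,0,0,0],[0,0,0,0,0,0]]])

```text
clock: 3.05
position: [0.5898, -0.067, 0.069]
ee_rot: [3.141, 0.08, 0.0]
force: [0.1, 0.0, -0.2]
width: 0.488
gripper_force: 0.0
```

Request:
arm_command(targets=[[[0,0,0,0,0,0],[0,0,0,0,0,0],[0,0,0,0,0,0],[0,0,0,0,0,0]]], jaw=0.0, newtons=50)

```text
clock: 3.55
position: [0.5898, -0.0682, 0.0692]
ee_rot: [3.139, 0.078, 0.001]
force: [-0.6, -4.8, 4.4]
width: 0.21
gripper_force: 53.4
```

```bash
python3 -c "
from h import *
go(.5893,-.0676,.067,.05);print(arm.observe()['ft_torque'])"
```

```text
t3.55 pos [ 0.5898 -0.0682  0.0692] phi 0.050 tilt [ 0.0005 -0.0012] F [-0.6 -4.8  4.4] w 0.0192 gf 53.4 q7 -1.65
 shift [-0.0005 -0.0006  0.0022] turn [ 0.0012 -0.0004 -0.0002]
[-0.90133503  0.12186443 -0.01883018]
```

```bash
python3 -c "
from h import *
d=grab('side'); uv=proj(d,[[.589,-.068,.062]])[0]; print(uv); x,y=uv.astype(int); save(d,'pics/s2.png',(x-65,y-50,x+65,y+50),6)"
```

```text
[339.35863345 211.64929841]
```

View pics/s2.png

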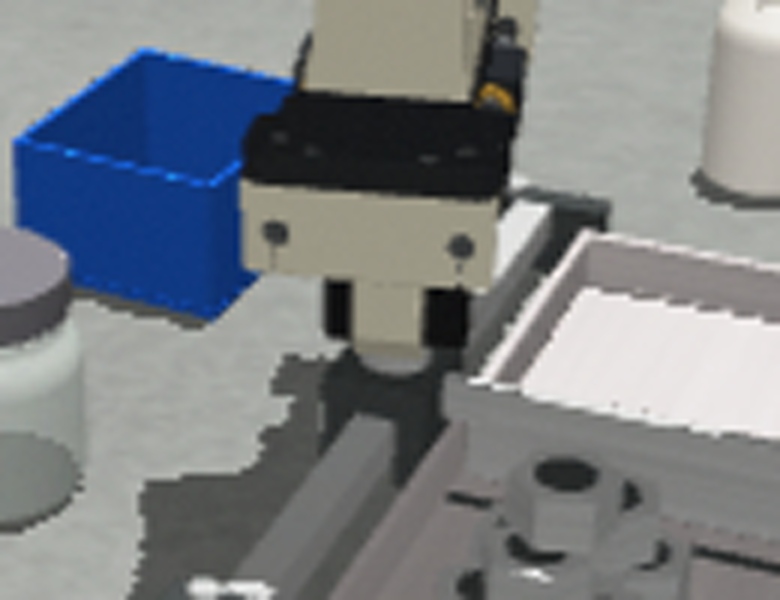

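The finger sits on the middle of the black bar at (395,330), with bar ends showing on both sides. The 19 mm opening suggests a round hub. I'll turn a little and check the torque.

Request:
arm_command(targets=[[[0,0,0,0,0,-0.12],[0,0,0,0,0,-0.14],[0,0,0,0,0,-0.14]]], newtons=60)

```text
clock: 3.98
position: [0.5898, -0.0679, 0.0692]
ee_rot: [3.06, 0.707, 0.0]
force: [-0.8, -3.4, 3.3]
width: 0.205
gripper_force: 64.2
```

```bash
python3 -c "
from h import *
go(.5893,-.0676,.067,.05);print(arm.observe()['ft_torque'])"
```

```text
t3.98 pos [ 0.5898 -0.0679  0.0692] phi 0.454 tilt [ 0.0004 -0.0008] F [-0.8 -3.4  3.3] w 0.0188 gf 64.2 q7 -1.32
 shift [-0.0003 -0.0005  0.0022] turn [ 9.000e-04 -1.000e-04  4.044e-01]
[-0.72221273  0.14711494 -0.08918555]
```

Request:
arm_command(targets=[[[0,0,0,0,0,-0.15],[0,0,0,0,0,-0.16],[0,0,0,0,0,-0.16],[0,0,0,0,0,-0.16],[0,0,0,0,0,-0.15],[0,0,0,0,0,-0.15]]])

```text
clock: 4.72
position: [0.5893, -0.0667, 0.0691]
ee_rot: [-2.417, -2.006, 0.0]
force: [-4.0, -0.0, 5.0]
width: 0.204
gripper_force: 64.3
```

```bash
python3 -c "
from h import *
go(.5893,-.0676,.067,1.387);print(arm.observe()['ft_torque'])
d=grab('side'); uv=proj(d,[[.589,-.068,.062]])[0]; print(uv); x,y=uv.astype(int); save(d,'pics/s3.png',(x-40,y-30,x+40,y+30),8)"
```

```text
t4.72 pos [ 0.5893 -0.0667  0.0691] phi 1.386 tilt [-0.0006  0.0003] F [-4. -0.  5.] w 0.0187 gf 64.3 q7 -0.56
 shift [-0.0009  0.0001  0.0021] turn [-0.0006 -0.0002 -0.0014]
[-0.14680894  0.58851452 -0.17616263]
[339.35863345 211.64929841]
```

View pics/s3.png

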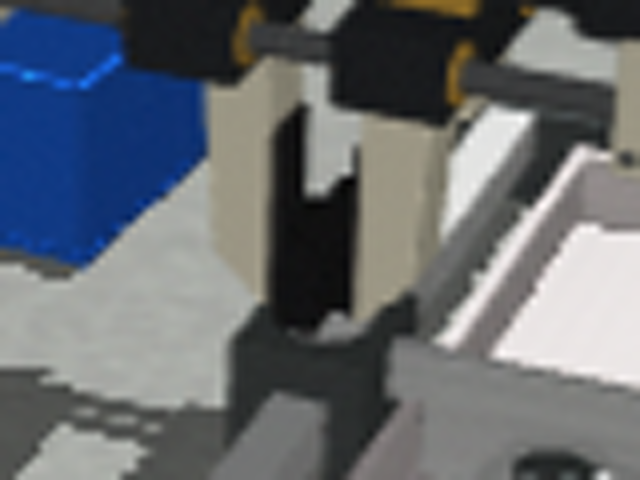

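The bar turned with the jaws and now lies along the rail at (315,250). Next I'll slide it.

Request:
arm_command(targets=[[[-0.008,0,0,0,0,0],[-0.012,0,0,0,0,0],[-0.012,0,0,0,0,0],[-0.012,0,0,0,0,0],[-0.012,0,0,0,0,0],[-0.012,0,0,0,0,0],[-0.012,0,0,0,0,0],[-0.012,0,0,0,0,0],[-0.0095,0,0,0,0,0],[0,0,0,0,0,0]]])

```text
clock: 6.02
position: [0.5703, -0.1688, 0.0691]
ee_rot: [2.424, 1.997, -0.001]
force: [-0.6, -1.4, 5.5]
width: 0.203
gripper_force: 64.3
```

```bash
cat >> h.py <<'E'
def div(d,lo=-.13,hi=-.05):
    for a in(-.045,-.02,0.0,.02):
        p=ortho(d,T0,.040,a-.006,a+.006,lo,hi,.0005).mean(0); gr=np.gradient(cv2.GaussianBlur(p.reshape(1,-1),(0,0),1.5)[0])
        i=gr.argmin(); print("div edge+y at",a,"y=%.1f mm -> centre %.1f"%((lo+i*.0005)*1e3,(lo+i*.0005)*1e3-3),"min",p.min())
E
python3 -c "
from h import *
go(.5893,-.0667,.067,1.387);print(arm.observe()['ft_torque'],fr(T0,arm.observe()['position']))
d=grab('top'); div(d);save(d,'pics/t2.png',(345,235,465,345),5)"
```

```text
t6.03 pos [ 0.5703 -0.1688  0.0691] phi 1.378 tilt [ 0.0002 -0.0013] F [-0.6 -1.4  5.5] w 0.0186 gf 64.3 q7 -0.39
 shift [ 0.1039 -0.0009  0.002 ] turn [ 0.0005  0.0013 -0.0087]
[-0.2338405   0.19648045 -0.07459871] [ 0.08472031 -0.08798997]
div edge+y at -0.045 y=-102.0 mm -> centre -105.0 min 78.125
div edge+y at -0.02 y=-92.0 mm -> centre -95.0 min 77.68
div edge+y at 0.0 y=-92.0 mm -> centre -95.0 min 38.583333333333336
div edge+y at 0.02 y=-125.0 mm -> centre -128.0 min 38.44
```

View pics/t2.png

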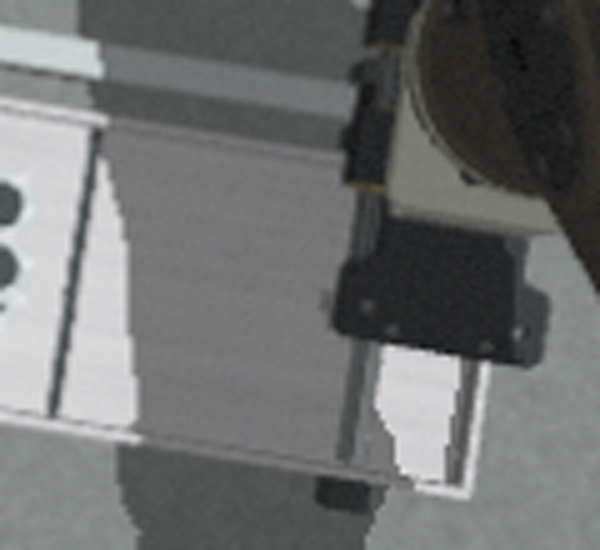

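The divider's near end is at about (350,455) in the crop, just above the pointer at (345,492). I'll measure the alignment more precisely.

```bash
python3 -c "
from h import *
np.set_printoptions(linewidth=250)
d=grab('top'); go(.57,-.16,.069)
for a in(-.056,-.05,-.044,-.036): print('plate',a,ortho(d,T0,.040,a-.003,a+.003,-.105,-.07,.001).mean(0).round().astype(int))
for a in(-.074,-.071,-.068): print('ptr',a,ortho(d,T0,.038,a-.0015,a+.0015,-.105,-.07,.001).mean(0).round().astype(int))
for a in(-.074,-.071,-.068): print('ptr@40',a,ortho(d,T0,.040,a-.0015,a+.0015,-.105,-.07,.001).mean(0).round().astype(int))
"
```

```text
t6.12 pos [ 0.5704 -0.1683  0.0691] phi 1.379 tilt [ 0.0003 -0.0011] F [-1.6 -1.8  5.5] w 0.0185 gf 64.3 q7 -0.39
 shift [ 0.008  -0.002   0.0001] turn [0.0005 0.001  0.    ]
plate -0.056 [196 189 151 120 117 117 117 117 116 116 116 117 114 110 112 115 115 115 113 109  97  88  88  89  93  98 109 117 117 117 116 116 115 115 115]
plate -0.05 [210 210 192 147 119 119 119 119 118 118 117 117 115 109 109 114 116 118 114  98  83  80  79  80  82  89  99 112 118 118 118 119 119 119 119]
plate -0.044 [211 211 211 192 166 156 145 136 129 119 119 118 119 118 118 119 118 118 118 107  87  77  77  79  82  90 103 113 117 119 120 120 120 120 119]
plate -0.036 [209 209 209 209 208 209 208 208 202 194 185 162 145 129 114 116 117 117 113  98  83  79  78  79  82  90 101 111 118 118 117 118 118 118 118]
ptr -0.074 [136 138 138 138 137 128 111  91  78  68  60  54  51  52  52  51  52  52  50  50  50  50  52  52  50  47  48  49  51  55  60  71  78  81  83]
ptr -0.071 [138 138 139 139 136 113  90  85  82  70  58  53  49  50  50  49  48  47  47  47  47  46  45  44  43  43  42  40  38  42  46  61  76  80  83]
ptr -0.068 [137 138 138 130 108  90  84  82  82  75  60  50  48  48  49  49  47  46  46  46  45  45  46  46  43  41  40  39  38  42  50  61  74  81  82]
ptr@40 -0.074 [135 137 138 138 138 132 121  99  82  73  63  57  52  52  53  52  51  52  52  50  50  51  52  53  52  50  48  50  51  54  58  68  78  80  83]
ptr@40 -0.071 [138 138 138 140 139 124 100  86  84  76  63  55  50  49  50  50  48  47  47  47  47  46  46  44  44  43  42  40  38  40  44  56  71  79  82]
ptr@40 -0.068 [137 138 138 137 118  96  87  82  82  80  66  52  49  47  49  50  48  47  46  46  46  45  46  46  44  42  41  40  39  40  46  56  69  81  82]
```

The plate centre is at about y = -88.5 mm and the pointer centre at about -88.1 mm, so they are level. I'll lock the knob.

Request:
arm_command(targets=[[[0,0,0,0,0,0.12],[0,0,0,0,0,0.16],[0,0,0,0,0,0.16],[0,0,0,0,0,0.16],[0,0,0,0,0,0.16],[0,0,0,0,0,0.16],[0,0,0,0,0,0.16],[0,0,0,0,0,0.16],[0,0,0,0,0,0.12],[0,0,0,0,0,0]]])

```text
clock: 7.38
position: [0.5711, -0.1686, 0.0693]
ee_rot: [3.139, 0.031, 0.003]
force: [2.5, -5.5, 2.7]
width: 0.205
gripper_force: 64.1
```

```bash
python3 -c "
from h import *
go(.5704,-.1683,.069);print(arm.observe()['ft_torque'],fr(T0,arm.observe()['position']))"
```

```text
t7.38 pos [ 0.5711 -0.1686  0.0693] phi 0.020 tilt [ 0.0016 -0.0022] F [ 2.5 -5.5  2.7] w 0.0188 gf 64.1 q7 -1.50
 shift [-0.0007 -0.0004  0.0003] turn [ 0.0022 -0.0016 -0.    ]
[-1.03185417 -0.43525038 -0.07721912] [ 0.08550463 -0.08767578]
```

Request:
arm_command(targets=[[[0,0,0,0,0,0],[0,0,0,0,0,0],[0,0,-0.02,0,0,0],[0,0,-0.04,0,0,0],[-0.04,0.03,-0.04,0,0,0],[-0.06,0.03,0,0,0,0],[-0.06,0.02,0,0,0,0],[-0.06,0.0,0,0,0,0]]], jaw=0.05)

```text
clock: 8.38
position: [0.3552, -0.2493, 0.1675]
ee_rot: [3.141, 0.031, -0.002]
force: [-0.4, -0.7, -0.2]
width: 0.547
gripper_force: 0.0
```

```bash
cat >> h.py <<'E'
def layer(d,zt):
    C=cloud(d); p=fr(T0,C); m=(abs(C[...,2]-zt)<.007)&(p[...,0]>-.058)&(p[...,0]<.058)&(p[...,1]>-.083)&(p[...,1]<.133)
    m=cv2.medianBlur(m.astype(np.uint8)*255,3); n,l,st,_=cv2.connectedComponentsWithStats(m)
    for i in range(1,n):
        if st[i,4]<40: continue
        v,u=np.nonzero(l==i); Q=fr(T0,onplane(d,np.c_[u,v],zt))*1e3
        h=cv2.convexHull(Q.astype(np.float32)); (c,r)=cv2.minEnclosingCircle(h); M=cv2.moments(h)
        # hexagon phase from hull radius harmonic in the tray frame (flat normal direction, mod 60)
        q=h[:,0]-[M["m10"]/M["m00"],M["m01"]/M["m00"]]; a=np.arctan2(q[:,1],q[:,0]); 
        best=min(range(60),key=lambda k:np.max(np.abs(q@np.array([[np.cos(np.radians(k+60*j)),np.sin(np.radians(k+60*j))] for j in range(3)]).T)))
        print("z%.0f"%(zt*1e3),"n",st[i,4],"px",st[i,:4],"mean",Q.mean(0).round(1),"hullc",np.round([M["m10"]/M["m00"],M["m01"]/M["m00"]],1),"area",M["m00"],"R %.1f"%r,"flat normal",best)
def holes(d,lo=.03,hi=.132):
    g=d["pixels"].max(2); G=cv2.GaussianBlur(ortho(d,T0,.022,-.06,.06,lo,hi,.0005).astype(np.float32),(0,0),1)
    m=(G<100).astype(np.uint8); n,l,st,ce=cv2.connectedComponentsWithStats(m)
    for i in range(1,n):
        if st[i,4]>80: print("hole@22 tray",np.round([ce[i,1]*.5-60,ce[i,0]*.5+lo*1e3],1),"area",st[i,4],"box",st[i,2:4])
E
python3 -c "
from h import *
go(.45,-.25,.17)
d=grab('top'); 
for z in(.058,.040,.022): layer(d,z)
holes(d)
np.set_printoptions(linewidth=250)
for a in(-.05,-.03): print('plate',a,ortho(d,T0,.040,a-.004,a+.004,-.105,-.07,.001).mean(0).round().astype(int))
save(d,'pics/t3.png',(300,225,460,345),4.9)"
```

```text
t8.38 pos [ 0.3552 -0.2493  0.1675] phi 0.020 tilt [-0.001  -0.0001] F [-0.4 -0.7 -0.2] w 0.0502 gf 0.0 q7 -1.14
 shift [ 0.0947  0.0026 -0.0026] turn [0.    0.001 0.   ]
z58 n 208 px [325 273  16  17] mean [ 5.2 88.2] hullc [ 5.3 88.4] area 727.2768115376725 R 16.2 flat normal 44
z40 n 114 px [318 271  13  16] mean [  9.8 107.9] hullc [  9.7 106.8] area 467.5176597437785 R 16.0 flat normal 47
z40 n 173 px [336 280  16  16] mean [-4.3 63.7] hullc [-4.2 64. ] area 634.3724199618109 R 15.9 flat normal 31
z22 n 94 px [319 264  16  10] mean [ 29.6 104.1] hullc [ 28.4 104.4] area 409.03861689952464 R 15.4 flat normal 45
z22 n 149 px [336 268  17  13] mean [24.6 66. ] hullc [24.2 66.2] area 574.4102469893405 R 16.6 flat normal 1
z22 n 156 px [316 284  15  15] mean [-17.4 104.5] hullc [-17.3 104.5] area 579.4165238952228 R 15.7 flat normal 55
z22 n 79 px [334 291  15  10] mean [-21.9  67.2] hullc [-20.6  67.2] area 343.2384984918135 R 15.3 flat normal 38
hole@22 tray [-1.6 31.7] area 973 box [  8 226]
hole@22 tray [-15.9 102.6] area 673 box [30 28]
hole@22 tray [-4.2 63.2] area 694 box [31 31]
hole@22 tray [ 5.4 85.9] area 766 box [32 31]
hole@22 tray [  9.3 105.2] area 267 box [17 29]
hole@22 tray [21.2 65.6] area 718 box [30 31]
hole@22 tray [ 27.1 103.5] area 137 box [24 10]
plate -0.05 [122 122 121 118 116 116 115 113 110 110 110 109 108 104 102 105 108 108 108 103  91  78  73  73  75  78  87 100 108 110 110 110 110 112 115]
plate -0.03 [196 196 196 197 197 197 197 197 197 197 197 197 196 190 181 182 189 191 192 173 119  79  73  73  75  79  89 100 109 113 115 123 139 156 179]
```

View pics/t3.png

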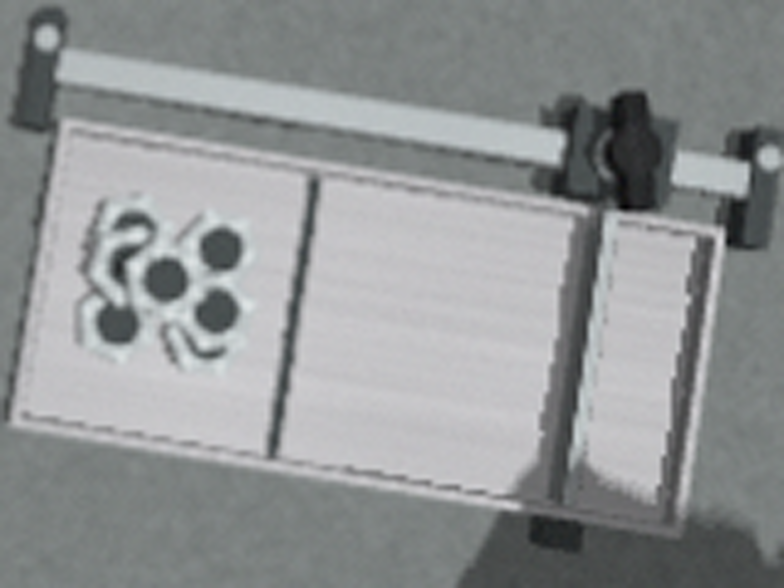

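After unlocking the jaws, the picture shows the divider plate at (585,330) level with the pointer at (556,533). The knob bar is square to the rail at (632,150), and the pile is untouched at (167,275). Now nut7.

Request:
arm_command(targets=[[[0.03,-0.044,0.0,0,0,0],[0.03,-0.0445,0.0,0,0,-0.02],[0.03,-0.0445,0.02,0,0,-0.02],[0.029,-0.044,0.02,0,0,0],[0.029,-0.044,0.02,0,0,0],[0.027,-0.044,0,0,0,0],[0,0,0,0,0,0],[0,0,0,0,0,0]]], jaw=0.055)

```text
clock: 9.43
position: [0.5203, 0.024, 0.1074]
ee_rot: [3.14, 0.097, -0.003]
force: [-0.2, -0.1, -0.1]
width: 0.596
gripper_force: 0.0
```

```bash
python3 -c "
from h import *
go(.5245,.0191,.062,.06)"
```

```text
t9.43 pos [0.5203 0.024  0.1074] phi 0.062 tilt [-0.0017 -0.0004] F [-0.2 -0.1 -0.1] w 0.0547 gf 0.0 q7 -1.85
 shift [0.004  0.0051 0.0454] turn [0.0003 0.0017 0.002 ]
```

Request:
arm_command(targets=[[[0.004,0.005,0.012,0,0,0],[0,0,0.015,0,0,0],[0,0,0.013,0,0,0],[0,0,0.005,0,0,0],[0,0,0,0,0,0]]])

```text
clock: 10.05
position: [0.525, 0.0194, 0.0624]
ee_rot: [3.14, 0.096, -0.002]
force: [0.1, -0.5, -0.6]
width: 0.602
gripper_force: 0.0
```

```bash
python3 -c "
from h import *
go(.5245,.0191,.062,.06)"
```

```text
t10.05 pos [0.525  0.0194 0.0624] phi 0.061 tilt [-0.001 -0.   ] F [ 0.1 -0.5 -0.6] w 0.0552 gf 0.0 q7 -1.87
 shift [-0.0005  0.0003  0.0004] turn [-0.      0.001   0.0009]
```

Now I'll close and lift.

Request:
arm_command(targets=[[[0,0,0,0,0,0],[0,0,0,0,0,0],[0,0,0,0,0,0],[0,0,0,0,0,0]]], jaw=0.0, newtons=20)

```text
clock: 10.55
position: [0.5255, 0.0194, 0.0632]
ee_rot: [3.14, 0.095, 0.001]
force: [-1.2, 0.1, 2.3]
width: 0.322
gripper_force: 19.9
```

Request:
arm_command(targets=[[[0,0,-0.015,0,0,0],[0,0,-0.02,0,0,0],[0,0,-0.01,0,0,0],[0,0,0,0,0,0]]])

```text
clock: 11.05
position: [0.5259, 0.0194, 0.1089]
ee_rot: [3.14, 0.095, 0.003]
force: [-0.8, 0.2, -0.0]
width: 0.322
gripper_force: 19.9
```

```bash
python3 -c "
from h import *
print(to(T0,[-.03,-.042]));go(*to(T0,[-.03,-.042]),.108,-.184)
d=grab('side');uv=proj(d,[arm.observe()['position']])[0].astype(int);print(uv);x,y=uv;save(d,'pics/s4.png',(x-50,y-35,x+50,y+45),7)"
```

```text
[ 0.46592346 -0.10260369]
t11.05 pos [0.5259 0.0194 0.1089] phi 0.061 tilt [0.0018 0.    ] F [-0.8  0.2 -0. ] w 0.0296 gf 19.9 q7 -1.84
 shift [-0.0672  0.1181  0.0008] turn [-1.000e-04 -1.800e-03  2.445e-01]
[368 215]
```

View pics/s4.png

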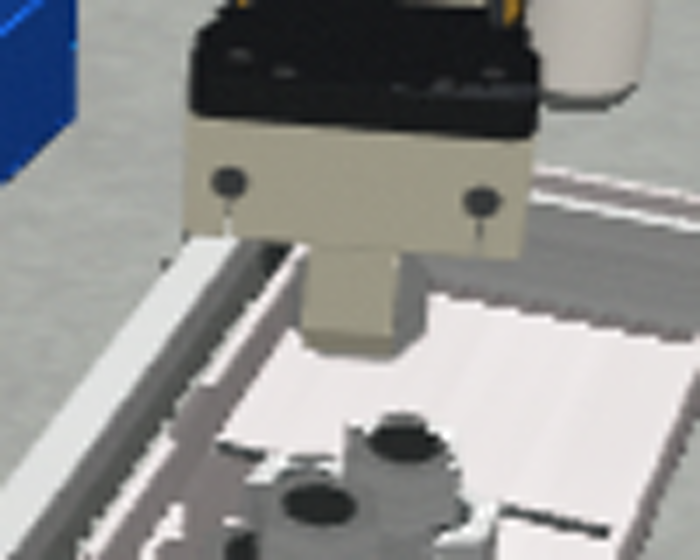

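Nut7 is held: the opening is 30 mm and the second layer stays put at (320,500) and (405,440). Carry it to spot A.

Request:
arm_command(targets=[[[-0.017,0.03,0,0,0,0],[-0.017,0.03,0,0,0,0],[-0.017,0.03,0,0,0,0],[-0.016,0.028,0,0,0,0],[0,0,0.01,0,0,0.12],[0,0,0.01,0,0,0.125],[0,0,0.01,0,0,0],[0,0,0,0,0,0]]])

```text
clock: 12.1
position: [0.4648, -0.1022, 0.0769]
ee_rot: [-3.129, 0.284, 0.004]
force: [-1.3, 0.0, -1.1]
width: 0.323
gripper_force: 19.9
```

```bash
python3 -c "
from h import *
go(*to(T0,[-.03,-.042]),.029,-.184)"
```

```text
t12.10 pos [ 0.4648 -0.1022  0.0769] phi -0.181 tilt [-0.0022  0.0003] F [-1.3  0.  -1.1] w 0.0297 gf 19.9 q7 -1.81
 shift [0.0013 0.0002 0.0479] turn [0.0001 0.0022 0.003 ]
```

Request:
arm_command(targets=[[[0.001,0,0.015,0,0,0],[0,0,0.015,0,0,0],[0,0,0.012,0,0,0],[0,0,0.005,0,0,0],[0,0,0,0,0,0],[0,0,0,0,0,0]]])

```text
clock: 12.85
position: [0.4669, -0.1027, 0.0312]
ee_rot: [3.128, -0.289, 0.001]
force: [0.1, -0.8, -0.6]
width: 0.326
gripper_force: 19.9
```

Request:
arm_command(targets=[[[0,0,0,0,0,0],[0,0,0,0,0,0],[0,0,-0.015,0,0,0],[0,0,-0.03,0,0,0],[-0.04,0,-0.04,0,0,0],[-0.06,0,-0.01,0,0,-0.15],[-0.04,0,0,0,0,-0.15]]], jaw=0.039)

```text
clock: 13.72
position: [0.3264, -0.0826, 0.1273]
ee_rot: [3.134, 0.191, 0.002]
force: [0.4, 0.4, 0.2]
width: 0.423
gripper_force: 0.0
```

```bash
python3 -c "
from h import *
go(.5,.0,.17)
d=grab('top'); 
for z in(.040,.022): layer(d,z)
holes(d); holes(d,-.08,.02)
for a in(-.0041,):
  p=to(T0,[a,.0637]);go(*p,.044,np.radians(50.5));print(p)
"
```

```text
t13.72 pos [ 0.3264 -0.0826  0.1273] phi 0.121 tilt [ 0.0015 -0.0014] F [0.4 0.4 0.2] w 0.0388 gf 0.0 q7 -1.47
 shift [ 0.1824 -0.0609 -0.0426] turn [ 0.0016 -0.0013 -0.    ]
z40 n 199 px [318 271  16  16] mean [  8.4 102.5] hullc [  8.5 102.5] area 717.5138615854246 R 16.2 flat normal 23
z40 n 201 px [335 280  17  16] mean [-3.5 65.5] hullc [-3.5 65.5] area 722.0956070086431 R 16.1 flat normal 20
z22 n 100 px [319 264  16  11] mean [ 29.1 103.3] hullc [ 27.4 103.5] area 474.0104353741335 R 15.4 flat normal 37
z22 n 168 px [336 268  17  13] mean [23.6 67.3] hullc [23.4 67.2] area 629.1119924940031 R 16.6 flat normal 57
z22 n 165 px [316 284  15  15] mean [-16.9 103.9] hullc [-16.3 103.8] area 637.8885822454522 R 15.7 flat normal 27
z22 n 79 px [334 291  15  10] mean [-21.9  67.2] hullc [-20.6  67.2] area 343.2384984918135 R 15.3 flat normal 38
z22 n 200 px [385 302  16  16] mean [-30.2 -40.8] hullc [-30.1 -40.6] area 734.6485412637385 R 16.6 flat normal 33
hole@22 tray [-1.6 31.7] area 1040 box [  8 227]
hole@22 tray [-16.  102.7] area 673 box [30 29]
hole@22 tray [-3.9 63.6] area 742 box [30 31]
hole@22 tray [  8.5 101. ] area 753 box [31 32]
hole@22 tray [21.2 65.6] area 739 box [31 32]
hole@22 tray [ 27.  103.6] area 149 box [25 11]
hole@22 tray [-30.8 -42.2] area 743 box [31 31]
t13.78 pos [ 0.3205 -0.0827  0.1262] phi 0.129 tilt [-0.0048 -0.0018] F [-8.9  1.2 -1.4] w 0.0391 gf 0.0 q7 -1.46
 shift [ 0.1993 -0.0543  0.0811] turn [-0.0008  0.0052 -0.7525]
[ 0.5107213 -0.0034248]
```

Request:
arm_command(targets=[[[0.05,-0.0139,0,0,0,0],[0.05,-0.0139,0,0,0,0],[0.05,-0.0139,0,0,0,0],[0.05,-0.0139,0,0,0,0],[0,0,0,0,0,-0.14],[0,0,0.01,0,0,-0.14],[0,0,0.01,0,0,-0.14],[0,0,0.01,0,0,-0.14],[0,0,0,0,0,0],[0,0,0,0,0,0]]], jaw=0.055)

```text
clock: 15.02
position: [0.5209, -0.0047, 0.0967]
ee_rot: [2.965, 1.036, 0.001]
force: [-0.1, -0.4, -0.6]
width: 0.6
gripper_force: 0.0
```

```bash
python3 -c "
from h import *
go(.5117,-.0018,.0445,.689)"
```

```text
t15.03 pos [ 0.5209 -0.0047  0.0967] phi 0.672 tilt [ 0.0008 -0.0001] F [-0.1 -0.4 -0.6] w 0.0551 gf 0.0 q7 -1.30
 shift [-0.0055 -0.0081  0.0522] turn [ 0.0006 -0.0006 -0.0167]
```

Request:
arm_command(targets=[[[-0.0055,-0.008,0.01,0,0,-0.015],[0,0,0.015,0,0,0],[0,0,0.015,0,0,0],[0,0,0.009,0,0,0],[0,0,0.002,0,0,0],[0,0,0,0,0,0]]])

```text
clock: 15.78
position: [0.5114, -0.0018, 0.0448]
ee_rot: [-2.956, -1.063, 0.0]
force: [0.3, 0.2, -0.1]
width: 0.597
gripper_force: 0.0
```

```bash
python3 -c "
from h import *
go(.5117,-.0018,.0445,.689)"
```

```text
t15.78 pos [ 0.5114 -0.0018  0.0448] phi 0.691 tilt [-0.0001  0.    ] F [ 0.3  0.2 -0.1] w 0.0548 gf 0.0 q7 -1.34
 shift [0.0002 0.0002 0.0003] turn [-0.0001  0.      0.0017]
```

Request:
arm_command(targets=[[[0,0,0,0,0,0],[0,0,0,0,0,0],[0,0,0,0,0,0],[0,0,0,0,0,0]]], jaw=0.0, newtons=20)

```text
clock: 16.27
position: [0.5114, -0.0019, 0.0451]
ee_rot: [2.956, 1.063, 0.001]
force: [-0.8, -1.5, 2.4]
width: 0.325
gripper_force: 20.0
```

Request:
arm_command(targets=[[[0,0,-0.015,0,0,0],[0,0,-0.02,0,0,0],[0,0,-0.02,0,0,0],[0,0,0,0,0,0]]])

```text
clock: 16.77
position: [0.5124, -0.0017, 0.1018]
ee_rot: [2.955, 1.063, 0.005]
force: [-0.0, -0.2, -0.8]
width: 0.325
gripper_force: 20.0
```

```bash
python3 -c "
from h import *
go(*to(T0,[.022,-.042]),.1,-.184)"
```

```text
t16.77 pos [ 0.5124 -0.0017  0.1018] phi 0.691 tilt [0.0033 0.    ] F [-0.  -0.2 -0.8] w 0.0299 gf 20.0 q7 -1.29
 shift [-0.0667  0.0881  0.0018] turn [ 0.0009 -0.0033  0.8746]
```

Request:
arm_command(targets=[[[-0.0222,0.0294,0,0,0,0],[-0.0222,0.0294,0,0,0,0],[-0.0222,0.0293,0,0,0,0],[0,0,0,0,0,0.145],[0,0,0,0,0,0.145],[0,0,0,0,0,0.145],[0,0,0.005,0,0,0.145],[0,0,0.01,0,0,0.145],[0,0,0.01,0,0,0.145],[0,0,0,0,0,0]]])

```text
clock: 18.02
position: [0.5151, -0.112, 0.074]
ee_rot: [3.129, -0.279, -0.004]
force: [0.9, 0.7, -0.7]
width: 0.322
gripper_force: 20.0
```

```bash
python3 -c "
from h import *
go(*to(T0,[.022,-.042]),.03,-.184)"
```

```text
t18.02 pos [ 0.5151 -0.112   0.074 ] phi -0.178 tilt [-0.0023 -0.    ] F [ 0.9  0.7 -0.7] w 0.0296 gf 20.0 q7 -1.80
 shift [ 0.002  -0.0002  0.044 ] turn [0.0004 0.0022 0.0059]
```

Request:
arm_command(targets=[[[0.001,0,0.015,0,0,0],[0,0,0.014,0,0,0],[0,0,0.01,0,0,0],[0,0,0.004,0,0,0],[0,0,0,0,0,0],[0,0,0,0,0,0]]])

```text
clock: 18.77
position: [0.5173, -0.1124, 0.0322]
ee_rot: [3.129, -0.281, 0.001]
force: [-0.4, 0.0, -1.5]
width: 0.325
gripper_force: 20.0
```

Request:
arm_command(targets=[[[0,0,0,0,0,0],[0,0,0,0,0,0],[0,0,-0.015,0,0,0],[0,0,-0.03,0,0,0],[-0.04,0,-0.04,0,0,-0.1],[-0.06,0,-0.01,0,0,-0.15],[-0.04,0,0,0,0,-0.15],[0,0,0,0,0,0]]], jaw=0.039)

```text
clock: 19.77
position: [0.375, -0.1038, 0.1278]
ee_rot: [3.121, 0.346, -0.002]
force: [0.4, 0.3, -1.2]
width: 0.425
gripper_force: 0.0
```

```bash
python3 -c "
from h import *
d=grab('top'); 
for z in(.040,.022): layer(d,z)
holes(d); holes(d,-.08,.02)
p=to(T0,[.0085,.1025]);go(*p,.0445,np.radians(-37+79.46));print(p)
"
```

```text
z40 n 198 px [318 271  16  16] mean [  8.4 102.6] hullc [  8.5 102.5] area 715.5615116373749 R 16.2 flat normal 23
z22 n 101 px [319 264  16  11] mean [ 29.  103.4] hullc [ 27.4 103.6] area 476.0439940576616 R 15.4 flat normal 38
z22 n 191 px [336 268  17  16] mean [21.9 67.1] hullc [21.8 67.1] area 716.0700245418611 R 16.6 flat normal 58
z22 n 198 px [389 276  17  16] mean [ 22.2 -41.2] hullc [ 22.4 -41.2] area 748.2038387808989 R 17.0 flat normal 27
z22 n 165 px [316 284  15  15] mean [-16.9 103.9] hullc [-16.3 103.8] area 637.8885822454522 R 15.7 flat normal 27
z22 n 192 px [334 286  16  15] mean [-14.4  66.1] hullc [-14.4  66.1] area 697.5672684449435 R 15.7 flat normal 0
z22 n 197 px [385 302  16  16] mean [-30.2 -41.1] hullc [-30.2 -40.9] area 722.6295629729457 R 16.2 flat normal 31
hole@22 tray [-1.4 31.7] area 891 box [  7 225]
hole@22 tray [-15.1  64.9] area 678 box [29 30]
hole@22 tray [-16.  102.6] area 649 box [30 29]
hole@22 tray [  8.5 101. ] area 722 box [30 31]
hole@22 tray [21.4 65.6] area 699 box [30 30]
hole@22 tray [ 27.1 103.7] area 129 box [23 10]
hole@22 tray [-30.8 -42.1] area 710 box [30 31]
hole@22 tray [ 21.6 -42.3] area 707 box [30 30]
t19.82 pos [ 0.3774 -0.1038  0.1279] phi 0.219 tilt [ 0.0012 -0.0011] F [ 0.1 -0.6  0.8] w 0.0389 gf 0.0 q7 -1.38
 shift [ 0.1786 -0.0998  0.0835] turn [ 1.500e-03 -5.000e-04 -5.221e-01]
[0.53020608 0.03241573]
```

Request:
arm_command(targets=[[[0.0446,-0.025,0,0,0,0],[0.0446,-0.025,0,0,0,0],[0.0446,-0.025,0,0,0,0],[0.0446,-0.025,0,0,0,0],[0,0,0,0,0,-0.13],[0,0,0.01,0,0,-0.13],[0,0,0.01,0,0,-0.13],[0,0,0.01,0,0,-0.13],[0,0,0,0,0,0],[0,0,0,0,0,0]]], jaw=0.055)

```text
clock: 21.08
position: [0.531, 0.0337, 0.0973]
ee_rot: [-2.931, -1.132, -0.001]
force: [-0.6, 0.5, 0.2]
width: 0.601
gripper_force: 0.0
```

```bash
python3 -c "
from h import *
go(.5302,.0324,.0445,.741)"
```

```text
t21.07 pos [0.531  0.0337 0.0973] phi 0.737 tilt [0.0008 0.0004] F [-0.6  0.5  0.2] w 0.0551 gf 0.0 q7 -1.32
 shift [-0.0015  0.0004  0.0528] turn [ 0.0003 -0.0009 -0.0038]
```

Request:
arm_command(targets=[[[-0.0015,0.0005,0.01,0,0,0],[0,0,0.015,0,0,0],[0,0,0.015,0,0,0],[0,0,0.01,0,0,0],[0,0,0.0025,0,0,0],[0,0,0,0,0,0]]])

```text
clock: 21.82
position: [0.5294, 0.0321, 0.0443]
ee_rot: [-2.928, -1.137, 0.0]
force: [-0.9, 0.5, 0.3]
width: 0.598
gripper_force: 0.0
```

Request:
arm_command(targets=[[[0,0,0,0,0,0],[0,0,0,0,0,0],[0,0,0,0,0,0],[0,0,0,0,0,0]]], jaw=0.0, newtons=20)

```text
clock: 22.32
position: [0.5295, 0.0319, 0.0447]
ee_rot: [2.928, 1.137, 0.001]
force: [-0.9, -0.5, 3.4]
width: 0.325
gripper_force: 20.0
```

Request:
arm_command(targets=[[[0,0,-0.015,0,0,0],[0,0,-0.02,0,0,0],[0,0,-0.02,0,0,0],[0,0,0,0,0,0]]])

```text
clock: 22.82
position: [0.5305, 0.0322, 0.1014]
ee_rot: [2.928, 1.136, 0.005]
force: [0.2, 0.6, -0.1]
width: 0.323
gripper_force: 20.0
```

```bash
python3 -c "
from h import *
go(*to(T0,[-.004,.004]),.1,1.387)"
```

```text
t22.82 pos [0.5305 0.0322 0.1014] phi 0.741 tilt [0.0034 0.0003] F [ 0.2  0.6 -0.1] w 0.0296 gf 20.0 q7 -1.31
 shift [-0.0863  0.049   0.0013] turn [ 0.0029 -0.0019 -0.6465]
```

Request:
arm_command(targets=[[[-0.0288,0.0163,0,0,0,0],[-0.0288,0.0163,0,0,0,0],[-0.0287,0.0164,0,0,0,0],[0,0,0,0,0,-0.13],[0,0,0,0,0,-0.13],[0,0,0.005,0,0,-0.13],[0,0,0.01,0,0,-0.13],[0,0,0.01,0,0,-0.127],[0,0,0,0,0,0],[0,0,0,0,0,0]]])

```text
clock: 24.08
position: [0.4987, -0.0624, 0.0745]
ee_rot: [-2.418, -2.006, -0.0]
force: [-0.1, -0.9, -0.5]
width: 0.324
gripper_force: 20.0
```

```bash
python3 -c "
from h import *
go(*to(T0,[-.004,.004]),.03,1.387)"
```

```text
t24.07 pos [ 0.4987 -0.0624  0.0745] phi 1.385 tilt [-0.0001  0.0002] F [-0.1 -0.9 -0.5] w 0.0298 gf 20.0 q7 -0.63
 shift [0.0004 0.0011 0.0445] turn [-0.0002 -0.0002 -0.002 ]
```

Request:
arm_command(targets=[[[0,0.001,0.015,0,0,0],[0,0,0.014,0,0,0],[0,0,0.01,0,0,0],[0,0,0.005,0,0,0],[0,0,0,0,0,0],[0,0,0,0,0,0]]])

```text
clock: 24.82
position: [0.5, -0.0626, 0.0307]
ee_rot: [2.415, 2.009, 0.001]
force: [-0.1, 0.4, -0.2]
width: 0.325
gripper_force: 20.0
```

Request:
arm_command(targets=[[[0,0,0,0,0,0],[0,0,0,0,0,0],[0,0,-0.015,0,0,0],[0,0,-0.03,0,0,0],[0,0.04,-0.04,0,0,0],[-0.02,0.06,-0.02,0,0,0],[-0.03,0.05,0,0,0,0],[0,0,0,0,0,0]]], jaw=0.04)

```text
clock: 25.82
position: [0.6374, -0.1417, 0.135]
ee_rot: [2.419, 2.001, 0.002]
force: [-0.7, 0.1, -0.8]
width: 0.435
gripper_force: 0.0
```

```bash
python3 -c "
from h import *
go(.4,-.1,.17)
d=grab('top'); 
for z in(.058,.040,.022): layer(d,z)
holes(d,-.08)
np.set_printoptions(linewidth=250)
for a in(-.05,-.03): print('plate',a,ortho(d,T0,.040,a-.004,a+.004,-.105,-.07,.001).mean(0).round().astype(int))
save(d,'pics/t5.png',(300,225,460,345),4.9)"
```

```text
t25.82 pos [ 0.6374 -0.1417  0.135 ] phi 1.382 tilt [ 0.0023 -0.0011] F [-0.7  0.1 -0.8] w 0.0400 gf 0.0 q7 -0.42
 shift [-0.0036 -0.2409 -0.0356] turn [0.0024 0.0007 0.    ]
z22 n 192 px [319 264  16  16] mean [ 22.9 103.2] hullc [ 22.9 103.2] area 723.3773577885531 R 16.3 flat normal 18
z22 n 191 px [336 268  17  16] mean [21.9 67.1] hullc [21.8 67.1] area 716.0700245418611 R 16.6 flat normal 58
z22 n 199 px [389 276  17  17] mean [ 22.  -41.2] hullc [ 22.1 -41.3] area 758.2964689061519 R 17.0 flat normal 29
z22 n 193 px [316 282  15  17] mean [-14.9 103.7] hullc [-14.9 103.7] area 710.5769841526173 R 16.2 flat normal 45
z22 n 194 px [365 285  17  16] mean [-3.1  4. ] hullc [-3.  4.] area 725.0011417708528 R 16.3 flat normal 57
z22 n 191 px [334 286  16  15] mean [-14.4  66.2] hullc [-14.4  66.2] area 695.5550935169247 R 15.7 flat normal 59
z22 n 200 px [385 302  16  16] mean [-30.2 -40.8] hullc [-30.1 -40.6] area 734.6485412637385 R 16.6 flat normal 33
hole@22 tray [-30.6 -42. ] area 1216 box [39 39]
hole@22 tray [-15.5 102.6] area 625 box [29 29]
hole@22 tray [-15.1  65. ] area 607 box [27 29]
hole@22 tray [-3.5  3.1] area 1212 box [39 40]
hole@22 tray [27.3 31.7] area 1409 box [ 12 141]
hole@22 tray [ 21.8 -42.2] area 1243 box [40 40]
hole@22 tray [21.4 65.6] area 631 box [28 29]
hole@22 tray [ 22.2 102.1] area 596 box [27 27]
plate -0.05 [214 214 214 214 214 214 214 214 214 214 214 213 212 203 195 203 194 149 121 114  99  85  80  80  81  85  96 110 120 122 122 122 122 122 122]
plate -0.03 [215 216 216 216 216 216 216 216 215 215 215 215 215 205 174 142 127 121 119 113  95  82  80  81  83  87  98 111 120 124 124 123 123 123 124]
```

View pics/t5.png

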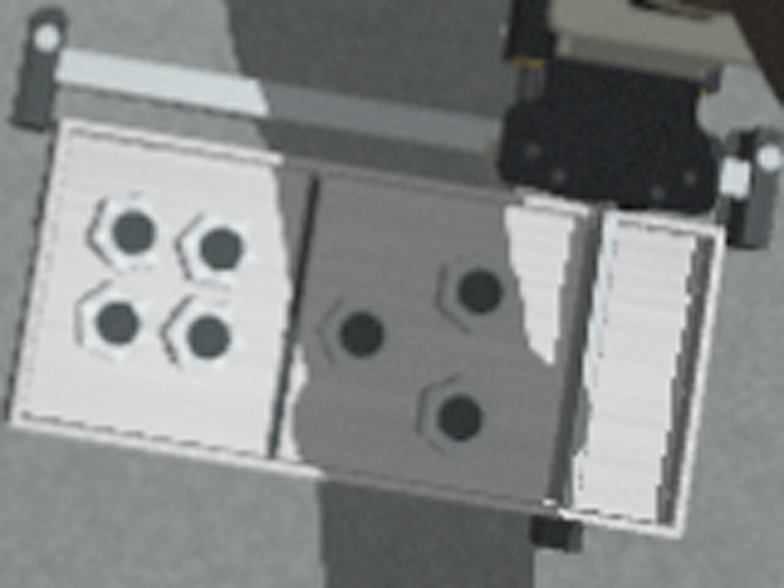

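All seven nuts lie flat: four on the +y side of the line (crop 85–240, 190–360) and three on the other side at (362,333), (480,291) and (460,417). The divider is still at (585,350), level with the pointer at (556,533). I'll rise clear and hand in.

Request:
arm_command(targets=[[[0,0,-0.03,0,0,0],[0,0,-0.03,0,0,0],[0,0,-0.02,0,0,0],[0,0,0,0,0,0],[0,0,0,0,0,0]]])

```text
clock: 26.5
position: [0.6342, -0.1373, 0.2134]
ee_rot: [-2.414, -2.009, 0.002]
force: [-0.6, 0.7, -0.4]
width: 0.439
gripper_force: 0.0
```

```bash
python3 -c "
from cell import arm
print(arm.observe()['position'],arm.sign_off())"
```

```text
the job is handed in; nothing more can be done
[ 0.63416108 -0.13725067  0.21337537] None
```

The job is handed in at about 26.5 s: the divider is locked within about 0.5 mm of the pointer, and all seven nuts lie flat in one layer, four on the +y side of the floor line and three on the other.

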